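# Change the gas cup kept behind the blue tin and the paste jar

## Task

Change the torch's gas cup: first clear the tall blue tin and the orange-lidded jar off the grey steel board and stand both on the black rubber mat, then fetch the pink ceramic cup from behind them and stand it in the middle of the green stand. Next stand the burnt black cup from the yellow stand in the white ring on that board, where the pink cup stood, and finally put the blue tin and the jar back upright, each in the very ring on the board that it came from.

Things in the scene. Friction and masses are not known exactly. Their poses are not given: they have to be found in the camera images.
- store_board: Fixed grey plate, 170 (x) x 200 (y) x 6 mm, upstand 3 mm thick, 20 mm high along its +x edge. Origin at the centre of its underside; small yaw. On its top, flush: two black rings, 74 mm diameter, at x = -0.025, y = +0.05 and -0.05 in its frame (blue tin in one, jar in the other, either way round), and a white ring, 36 mm, at x = +0.028, y = 0 (pink cup at the start).
- store_spot (a point): Centre of the white ring on the store board, on its top face; axes as the board's.
- park_mat: Fixed black ribbed rubber mat, 200 (its x) x 120 (its y) x 4 mm, the side area for things cleared away; room for the tin and the jar side by side along its x. Origin at the centre of its underside, top at z = 0.004, turned by a small yaw.
- ready_stand: Fixed green square stand, 52 x 52 x 10 mm, with a flush white ring of 36 mm diameter in the middle of its top. Origin at the centre of its underside; the top is at z = 0.010. Empty at the start; the pink cup goes on it.
- used_stand: Fixed yellow square stand, 52 x 52 x 10 mm, with a flush black ring in the middle of its top. Origin at the centre of its underside; the top is at z = 0.010. The burnt cup stands on its middle at the start.
- blue_tin: Loose round blue tin with a bare metal lid, standing; 58 mm diameter, 120 mm tall, straight wall up to 105 mm, about 0.35 kg. Best gripped near its top (about 20 mm below it). Origin at the centre of its foot, z up.
- paste_jar: Loose round white jar with an orange lid, standing; 58 mm diameter, straight to the top of the lid (lid from 68 mm up), 85 mm tall, about 0.25 kg. Best gripped near its top (about 20 mm below it). Origin at the centre of its foot, z up.
- clean_cup: Loose pink ceramic gas cup, standing with its wide end down; 22 mm diameter at the lower half, narrower above, 40 mm tall, about 20 g. Origin at the centre of its foot, z up.
- burnt_cup: Loose burnt black gas cup with a brown band, standing with its wide end down; 26 mm diameter up to 18 mm, 19 mm diameter above 25 mm, 44 mm tall, about 30 g. Origin at the centre of its foot, z up.

How it is judged:
By the outcome, as a careful person would: the job done as asked, in the order asked, and still so for the second after the job is handed in, with the robot touching nothing.
It also fails if it takes over 152 s, if anything falls off the work surface, if the arm or the gripper's body presses on something with over 40 N, if the wrist force passes 120 N, or if a joint passes its speed limit or range.

## Robot

A 6-joint arm with a two-finger parallel gripper is mounted at the origin on the work surface; the furniture and walls round the work are solid. World frame = base frame: x ahead of the robot, y to its left, z up, the work surface at z = 0. Lengths are in m, angles in rad, forces in N, time in s.
With the tool pointing down it reaches from about 0.25 to 0.775 m from the base axis. Payload 4 kg.
Tool frame: the origin (TCP) lies on the centre line of the jaws, within the pads' length; the fingertips stand 25 mm ahead of it and the grasp point (between the pads) lies 6 mm ahead of it; z points along the fingers, y is the line along which they close (so a half turn about z gives the same grasp; the last joint's range is limited). The gripper opens to 94 mm and grips with 3 to 60 N. Pads are 16 mm wide; open, the fingers measure 119 mm over their backs; the gripper's body (75 mm by 177 mm) begins 78 mm behind the grasp point.
Start: joints at [1.18, 0.087, 1.371, -0, 1.684, -0.103], TCP at [0.156, 0.527, 0.231] pointing down, gripper open.
Joint ranges: [-3.1, 3.1], [-0.76, 2.03], [0.27, 2.55], [-1.08, 4.22], [0.17, 2.65], [-2.57, 2.57]. Speed limits (rad/s): [2.79, 2.79, 3.14, 3.14, 3.14, 3.14].

## Interface

Orientations are given as [roll, pitch, yaw] about the fixed x, y, z axes, in that order (R = Rz(yaw) Ry(pitch) Rx(roll)).
In Python, from bench import sensors, optics, ticket gives the robot as it stands.
- The arm moves only by the tool send_rows, never from a script. Its argument "rows" is a list of rows, each a list of 6 numbers: the shift along the world's x, y, z in mm, then the turn, a rotation vector about the world's x, y, z in rad. In form: [[x, y, z, wx, wy, wz], ...]. A call has 1 to 8 rows; each row shifts and turns the commanded pose from where the row before left it; what a row does not reach is not made up. A row lasts 1/12 s, in which the tool goes at most 41.7 mm and 7.16 degrees, less where a joint would pass 70% of its speed; a pose out of reach is approached as far as the arm can. A call is refused whole if a number of a shift passes 41.7 or a number of a turn 0.125, either way. A call with a gripper value outside its range is refused whole. "grip" is the finger opening in mm, from 0 to 94, set as the call begins (left out, the last holds). The fingers move at their own pace and stop on an object; the grip force is fixed at half the most. Time passes only in rows, so rows that do not move let the fingers close. It gives the time, the measured TCP pose, the force, the opening and the grip force at its end, in the units of the state.
- sensors.get_obs(): the state, without advancing time (a new reading comes with each control period).
- optics.snapshot(name): name is "scene" or "top" or "wrist"; returns the picture (420x560x3 uint8, red, green, blue); there is no depth.
- optics.camera_model(name): a dict with "vertical_fov" (degrees; the focal length in pixels is half the picture's height over the tangent of half this angle, whatever the lens; pixels are square), "cx", "cy" (the principal point, pixels), "k1" (the pictures are not rectified: a ray, as slopes to the right and down, at radius r is drawn at 1 + k1 r^2 times it, then the intrinsics apply), "R" (3x3) and "t" (3): a world point X has camera coordinates R X + t. Camera axes: x right, y down, z forward; pixel columns grow to the right and rows downward; lengths in m; the calibration is good to about 2 mm. A picture is of the moment at which its call begins: read the wrist's pose just before it. camera_model takes no time and is no camera call; for the wrist camera it gives the pose at the moment of the call.
- ticket.close_job(): hands the job in; it is judged then, once.
The state is a dict: "time": time; "joint_positions": joint angles; "qvel": joint speeds; "joint_torque": joint torques, N m; "tool_pos": TCP position; "ee_rot": TCP orientation; "wrist_force": force on the tool from outside, world axes, zero at the start; "wrist_torque": the same for the moment, N m; "width": finger opening in m; "finger_force": force on a finger pad.
Only numpy, scipy, OpenCV 4.12 (cv2) and the standard library are available. Lean on these libraries where they do the work, as an engineer would, in place of code of your own. Each camera call takes 0.05 s, during which the arm holds its last target. There are 200 camera calls.

## Working session

There is one attempt and no reset: what is moved stays moved. The work goes in short steps, Python scripts to look and compute and a tool call to move; the robot and the scene stay as the last step left them, time stands still between calls to the robot, and variables do not carry over. Pictures are saved under pics/ and viewed, at most 14 in all, crops included, and the job is handed in when it is done.

Besides the shell and the picture viewer there is one more tool, called after ">>>" as name(argument=value, ...), one argument or row to a line, values as JSON. send_rows: Moves the arm, as the interface text tells. Its arguments: {"type":"object","properties":{"rows":{"type":"array"},"grip":{"type":"number"}},"required":["rows"]}

```bash
ls; mkdir -p pics; python3 - <<'E'
from bench import sensors, optics
import cv2
o=sensors.get_obs();print({k:(v if not hasattr(v,'round') else v) for k,v in o.items()})
for n in("scene","top"):
    im=optics.snapshot(n);cv2.imwrite(f"pics/{n}0.png",im[:,:,::-1]);m=optics.camera_model(n);print(n,m)
E
```

```text
pics
{'time': 0.0, 'joint_positions': array([ 1.17990667e+00,  8.79616268e-02,  1.37222954e+00, -6.21103343e-05,
        1.68362972e+00, -1.03109148e-01]), 'qvel': array([ 0.00082248, -0.00171304,  0.0011768 ,  0.00042288,  0.00180938,
        0.00043786]), 'joint_torque': array([ 2.42950964e-04, -3.40185606e+01, -3.02422643e+01,  7.19471485e-02,
        3.30306182e-02, -1.74588413e-04]), 'tool_pos': array([0.15594075, 0.52690881, 0.22931306]), 'ee_rot': array([-3.13936990e+00, -1.67941760e-04,  2.85380503e+00]), 'wrist_force': array([-1.08427843, -0.42958401,  0.28118632]), 'wrist_torque': array([-0.01562169, -0.02303627, -0.01865917]), 'finger_force': 0.0, 'width': 0.0944498814555374}
scene {'vertical_fov': 43.31663309859032, 'cx': 277.26935042762045, 'cy': 208.67347859179236, 'k1': -0.07728924889234316, 'R': array([[ 0.66003548, -0.7511405 , -0.01187906],
       [-0.48112255, -0.41051774, -0.77459427],
       [ 0.57695256,  0.51697498, -0.63234691]]), 't': array([-0.16393652,  0.37793134,  0.58088732])}
top {'vertical_fov': 51.08845205434746, 'cx': 274.5743748304638, 'cy': 208.68767976019646, 'k1': -0.027361972601441475, 'R': array([[ 0.15408792, -0.98805393, -0.00252006],
       [-0.96679833, -0.15024588, -0.20670549],
       [ 0.20385754,  0.03428721, -0.97839996]]), 't': array([0.14223175, 0.51553019, 0.79053759])}
```

View pics/scene0.png

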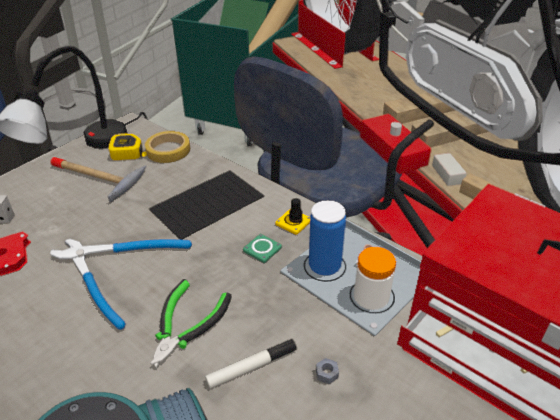

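View pics/top0.png

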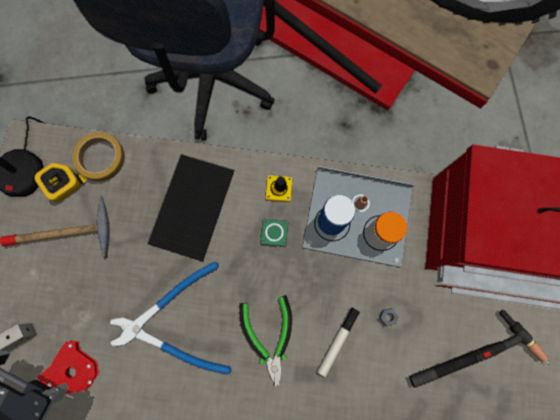

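Scene shows the tin at about (327,240) and jar (375,278) on the board, with the green stand (262,247), yellow stand (295,218) and mat (207,204). In the top view the mat is at (191,207), yellow stand (279,188), green stand (274,232), pink cup (361,203), and the red toolbox sits close to the right of the board.

```bash
python3 - <<'E'
import cv2
a=cv2.imread("pics/top0.png");b=cv2.imread("pics/scene0.png")
def crop(im,x,y,w,h,s,n):
    c=cv2.resize(im[y:y+h,x:x+w],None,fx=s,fy=s,interpolation=cv2.INTER_CUBIC)
    for i in range(0,w,20):cv2.putText(c,str(x+i),(i*s,8),0,.33,(0,255,255),1);cv2.line(c,(i*s,10),(i*s,16),(0,255,255),1)
    for i in range(0,h,20):cv2.putText(c,str(y+i),(0,i*s+4),0,.33,(0,255,255),1);cv2.line(c,(22,i*s),(28,i*s),(0,255,255),1)
    cv2.imwrite("pics/"+n,c)
crop(a,250,150,200,130,4,"topc.png");crop(b,240,180,200,150,4,"scenec.png")
E
cat > h.py <<'E'
import numpy as np,cv2
from scipy.optimize import least_squares
from bench import sensors,optics
def ray(m,u,v):
    f=210/np.tan(np.radians(m["vertical_fov"])/2)
    d=np.array([(u-m["cx"])/f,(v-m["cy"])/f]);s=d.copy()
    for _ in range(20): s=d/(1+m["k1"]*(s@s))
    R=np.array(m["R"]);t=np.array(m["t"])
    return -R.T@t, R.T@np.r_[s,1]
def onz(m,u,v,z):
    c,d=ray(m,u,v);return c+d*(z-c[2])/d[2]
def tri(*obs):
    A=np.zeros((3,3));b=np.zeros(3)
    for m,u,v in obs:
        c,d=ray(m,u,v);d/=np.linalg.norm(d);P=np.eye(3)-np.outer(d,d);A+=P;b+=P@c
    X=np.linalg.solve(A,b)
    return X,[round(float(np.linalg.norm(np.cross(X-ray(*o)[0],ray(*o)[1]/np.linalg.norm(ray(*o)[1]))))*1000,1) for o in obs]
def proj(m,X):
    f=210/np.tan(np.radians(m["vertical_fov"])/2)
    p=np.array(m["R"])@X+np.array(m["t"]);s=p[:2]/p[2];s=s*(1+m["k1"]*(s@s));return s*f+[m["cx"],m["cy"]]
E
```

```text
(no output)
```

View pics/topc.png

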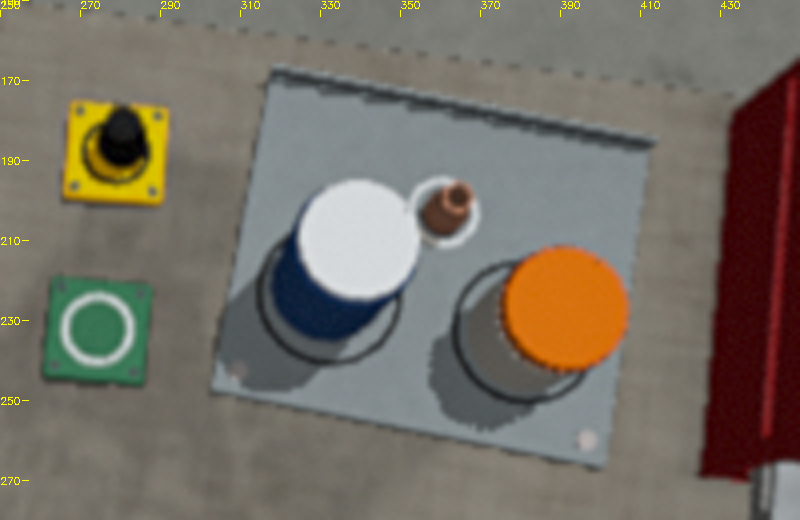

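View pics/scenec.png

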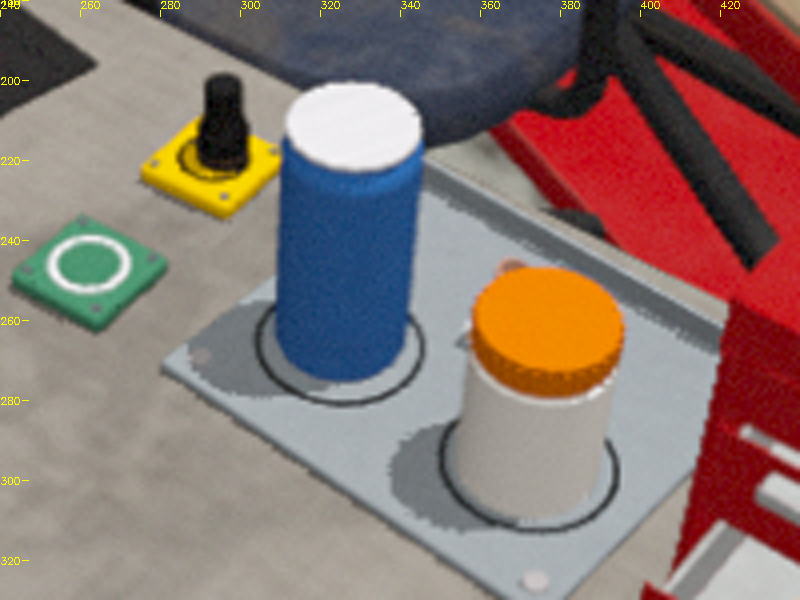

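Tops (crop pixels, 4x): in the top crop the tin lid is at (359,240), jar lid (566,308), pink rim (459,196), burnt rim (123,124), green ring (98,329) and white ring (445,212). In the scene crop: tin lid (353,128), jar lid (548,316), burnt rim (225,84), green ring (89,264).

```bash
python3 - <<'E'
from h import *
T=optics.camera_model("top");S=optics.camera_model("scene")
t=lambda x,y:(T,250+(x+.5)/4-.5,150+(y+.5)/4-.5)
s=lambda x,y:(S,240+(x+.5)/4-.5,180+(y+.5)/4-.5)
P={"tinlid":[t(359.5,240),s(353,128)],"jarlid":[t(566,308),s(548,316)],"burnttop":[t(123,124),s(225,84)],"yring":[t(117,150),s(218,155)],
"gring":[t(98,329),s(89,264)],"ringL":[t(329,292),s(340,349)],"ringR":[t(525,331),s(530,472)],"boardnw":[t(212,392),s(164,367)],
"toolbox":[t(700,475),],
"mat1":[(T,182,155),(S,220,173)],"mat2":[(T,234,171),(S,264,196)],"mat3":[(T,202,260),(S,187,236)],"mat4":[(T,149,244),(S,150,210)]}
for k,o in P.items():
    if len(o)>1:
        X,e=tri(*o);print(k,X.round(4),e)
for n,z in dict(tinlid=.126,jarlid=.091,burnttop=.054,yring=.010,gring=.010,ringL=.006,ringR=.006,boardnw=.006,mat1=.004,mat2=.004,mat3=.004,mat4=.004).items():
    print(n,z,[onz(*o,z)[:2].round(4) for o in P[n]])
print("pink",onz(*t(459,196),.046),"whitering",onz(*t(445,212),.006))
c=[onz(*t(*p),.006)[:2] for p in((212,392),(604,467))];print("board -x corners",c,"yaw of -x edge",np.arctan2(*(c[1]-c[0])))
print("toolbox",onz(*t(700,475),0)[:2],[onz(*t(740,115),z)[:2].round(3) for z in(0,.1,.2)], [proj(T,np.array([.62,.05,z])).round() for z in (0,.2)])
for n,cs in dict(y=[(68,100),(169,106),(165,206),(63,200)],g=[(52,276),(153,285),(145,385),(42,378)]).items():
    q=np.array([onz(*t(*p),.01)[:2] for p in cs]);print(n,q.mean(0),q.round(4).tolist())
E
```

```text
tinlid [0.4896 0.1037 0.1226] [0.6, 0.6]
jarlid [0.4804 0.0024 0.0897] [1.0, 1.0]
burnttop [0.5458 0.2165 0.053 ] [1.3, 1.3]
yring [0.5436 0.2187 0.0102] [1.4, 1.4]
gring [0.4502 0.2146 0.009 ] [0.5, 0.5]
ringL [4.882e-01 1.019e-01 4.000e-04] [0.3, 0.3]
ringR [ 0.4838  0.0008 -0.001 ] [0.4, 0.4]
boardnw [0.4292 0.1529 0.001 ] [1.3, 1.3]
mat1 [5.749e-01 4.381e-01 3.000e-04] [10.0, 10.0]
mat2 [0.566  0.3167 0.0013] [1.4, 1.4]
mat3 [0.3776 0.344  0.0052] [6.6, 6.6]
mat4 [ 0.3887  0.4609 -0.0013] [1.1, 1.1]
tinlid 0.126 [array([0.4884, 0.1045]), array([0.4867, 0.1011])]
jarlid 0.091 [array([0.4794, 0.0035]), array([0.4802, 0.0012])]
burnttop 0.054 [array([0.5445, 0.2173]), array([0.5459, 0.215 ])]
yring 0.01 [array([0.5426, 0.2196]), array([0.5451, 0.2181])]
gring 0.01 [array([0.4497, 0.215 ]), array([0.4499, 0.2136])]
ringL 0.006 [array([0.4869, 0.1027]), array([0.4839, 0.0985])]
ringR 0.006 [array([0.4822, 0.0026]), array([ 0.4785, -0.0023])]
boardnw 0.006 [array([0.4276, 0.1539]), array([0.4267, 0.149 ])]
mat1 0.004 [array([0.5818, 0.4312]), array([0.5628, 0.4394])]
mat2 0.004 [array([0.5641, 0.3172]), array([0.5647, 0.3135])]
mat3 0.004 [array([0.3725, 0.3484]), array([0.3833, 0.3408])]
mat4 0.004 [array([0.3875, 0.4599]), array([0.386 , 0.4543])]
pink [0.5359336  0.05004767 0.046     ] whitering [0.5370691  0.04942663 0.006     ]
board -x corners [array([0.42760883, 0.15393293]), array([ 0.42039306, -0.04346367])] yaw of -x edge -3.1050542678030464
toolbox [ 0.42444806 -0.09301123] [array([ 0.614, -0.098]), array([ 0.58 , -0.065]), array([ 0.546, -0.032])] [array([365., 165.]), array([388., 128.])]
y [0.54113034 0.21980554] [[0.565, 0.2486], [0.5698, 0.1968], [0.5173, 0.1911], [0.5124, 0.2428]]
g [0.4488134  0.21482993] [[0.4728, 0.242], [0.476, 0.1911], [0.4254, 0.1875], [0.421, 0.2387]]
```

>>> send_rows(
  rows=[
    [20,-26,0,0,0,-0.08],
    [21,-26.5,0,0,0,-0.08],
    [21,-26.5,0,0,0,-0.08],
    [21,-26.5,0,0,0,-0.08],
    [21,-26.5,0,0,0,-0.08],
    [21,-26.5,0,0,0,-0.08],
    [21,-26.5,0,0,0,-0.08],
    [21,-26.5,0,0,0,-0.08],
  ],
  grip=94,
)

```text
time: 0.77
tool_pos: [0.3236, 0.3143, 0.2301]
ee_rot: [-3.141, 0.0, 2.21]
wrist_force: [0.2, -0.1, -0.0]
width: 0.0944
finger_force: 0.0
```

>>> send_rows(
  rows=[
    [21,-26.5,0,0,0,-0.08],
    [21,-26.5,0,0,0,-0.08],
    [21,-26.5,0,0,0,-0.08],
    [21,-26.5,0,0,0,-0.08],
    [21,-26.5,0,0,0,-0.08],
    [21,-26.5,0,0,0,-0.08],
    [21,-26.5,0,0,0,-0.08],
    [18,-26,0,0,0,-0.08],
  ],
)

```text
time: 1.43
tool_pos: [0.4889, 0.1027, 0.2299]
ee_rot: [-3.141, 0.0, 1.569]
wrist_force: [1.3, -0.0, 0.5]
width: 0.094
finger_force: 0.0
```

```bash
cat >> h.py <<'E'
import pickle
def wsnap(n):
    o=sensors.get_obs();m=optics.camera_model("wrist");im=optics.snapshot("wrist")
    cv2.imwrite(f"pics/{n}.png",im[:,:,::-1]);pickle.dump(m,open(f"pics/{n}.pkl","wb"))
    print(o["time"],o["tool_pos"].round(4),o["ee_rot"].round(4),o["joint_positions"].round(3),o["width"]);return m
E
python3 -c "
from h import *
m=wsnap('w1')
for X in [(.488,.1037,.126),(.4804,.0024,.091),(.537,.0495,.006)]: print(proj(m,np.array(X)).round(1))"
```

```text
1.4333 [0.4889 0.1027 0.2299] [-3.1408e+00  1.0000e-04  1.5694e+00] [ 0.094 -0.025  1.487  0.     1.68   0.095] 0.09395222925462357
[282.7 214.9]
[274.7 303.6]
[324.  228.6]
```

View pics/w1.png

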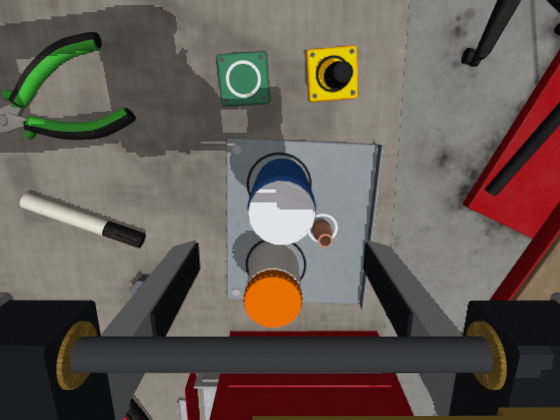

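Wrist view: tin lid (282,212), jar lid (273,299), white ring (322,229), green ring (243,79), yellow/burnt rim (341,73), fingers straddling along x.

```bash
python3 - <<'E'
from h import *
T=optics.camera_model("top");S=optics.camera_model("scene");W=pickle.load(open("pics/w1.pkl","rb"))
t=lambda x,y:(T,250+(x+.5)/4-.5,150+(y+.5)/4-.5)
s=lambda x,y:(S,240+(x+.5)/4-.5,180+(y+.5)/4-.5)
for n,o in {"tin":[t(359.5,240),s(353,128),(W,282,212)],"jar":[t(566,308),s(548,316),(W,273,299)],"g":[t(98,329),s(89,264),(W,243,79)],
 "burnt":[t(123,124),s(225,84),(W,341,73)],"white":[t(445,212),(W,322,229)],"pink":[t(459,196),(W,325,240)]}.items():
    X,e=tri(*o);print(n,X.round(4),e,onz(*o[-1],X[2]).round(4))
for k,p in {"ringtin":(279,185),"ringjar":(273,265)}.items(): print(k,onz(W,*p,.006).round(4))
E
```

```text
tin [0.4887 0.1041 0.1229] [0.3, 1.4, 1.6] [0.4875 0.1052 0.1229]
jar [0.4802 0.0033 0.0882] [0.6, 2.3, 2.5] [0.4787 0.0058 0.0882]
g [0.4488 0.2141 0.011 ] [1.1, 1.3, 1.4] [0.4474 0.2144 0.011 ]
burnt [0.5432 0.2157 0.0552] [1.8, 2.3, 2.4] [0.5407 0.2159 0.0552]
white [0.5345 0.0511 0.0132] [0.9, 0.9] [0.5338 0.0516 0.0132]
pink [0.534  0.0512 0.0486] [1.3, 1.3] [0.5329 0.052  0.0486]
ringtin [0.4842 0.1019 0.006 ]
ringjar [0.4767 0.0027 0.006 ]
```

>>> send_rows(
  rows=[
    [0,1,-25,0,0,0],
    [0,0,-25,0,0,0],
    [0,0,-25,0,0,0],
    [0,0,-25,0,0,0],
    [0,0,-12,0,0,0],
    [0,0,-6,0,0,0],
  ],
)

```text
time: 1.98
tool_pos: [0.4863, 0.1053, 0.1097]
ee_rot: [-3.136, 0.001, 1.574]
wrist_force: [1.0, 0.5, -0.3]
width: 0.0941
finger_force: 0.0
```

>>> send_rows(
  rows=[
    [0,0,0,0,0,0],
    [0,0,0,0,0,0],
    [0,0,0,0,0,0],
    [0,0,0,0,0,0],
    [0,0,0,0,0,0],
    [0,0,0,0,0,0],
    [0,0,0,0,0,0],
    [0,0,0,0,0,0],
  ],
  grip=50,
)

```text
time: 2.65
tool_pos: [0.4888, 0.1055, 0.1135]
ee_rot: [3.139, -0.0, 1.574]
wrist_force: [1.0, 1.3, 2.2]
width: 0.0576
finger_force: 30.0
```

>>> send_rows(
  rows=[
    [0,0,15,0,0,0],
    [0,0,25,0,0,0],
    [0,0,25,0,0,0],
    [2,12,5,0,0,0],
    [4,26,0,0,0,0],
    [4,30,0,0,0,0],
    [4,34,0,0,0,0],
    [4,34,0,0,0,0],
  ],
)

```text
time: 3.32
tool_pos: [0.5054, 0.2432, 0.1805]
ee_rot: [-3.139, 0.0, 1.573]
wrist_force: [0.3, -0.1, -3.5]
width: 0.0571
finger_force: 30.0
```

>>> send_rows(
  rows=[
    [4,34,0,0,0,0],
    [4,34,0,0,0,0],
    [4,32,0,0,0,0],
    [4,25,0,0,0,0],
    [2,14,0,0,0,0],
    [0,0,0,0,0,0],
    [0,0,0,0,0,0],
    [0,0,0,0,0,0],
  ],
)

```text
time: 3.98
tool_pos: [0.5235, 0.3799, 0.1809]
ee_rot: [-3.139, 0.002, 1.574]
wrist_force: [0.3, 0.1, -3.7]
width: 0.0579
finger_force: 30.0
```

```bash
python3 - <<'E'
from h import *
wsnap("w2");im=optics.snapshot("top");cv2.imwrite("pics/t2.png",im[:,:,::-1])
a=cv2.imread("pics/t2.png")[120:300,100:320];b=cv2.imread("pics/w2.png")
cv2.imwrite("pics/c2.png",np.hstack([cv2.resize(a,(400,327)),np.vstack([cv2.resize(b,(400,300)),np.zeros((27,400,3),np.uint8)])]))
E
```

```text
3.9833 [0.5235 0.3799 0.1809] [-3.1394e+00  1.8000e-03  1.5738e+00] [ 0.54   0.319  1.196 -0.     1.63   0.537] 0.05792593715759796
```

View pics/c2.png

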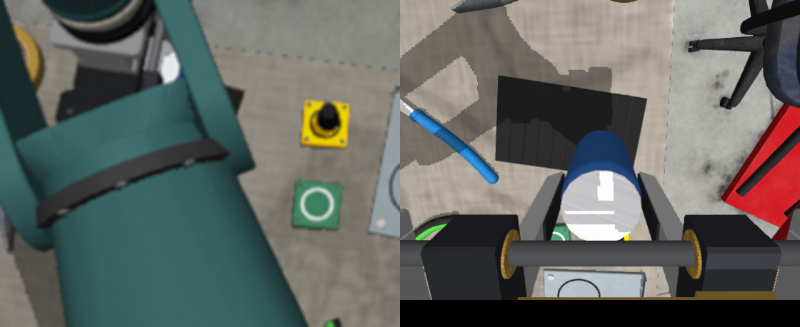

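The right half (wrist, scaled 1/1.4) shows the mat corners at wrist pixels (137,106), (344,137), (134,225), with the tin held above it.

```bash
python3 - <<'E'
from h import *
W=pickle.load(open("pics/w2.pkl","rb"))
p=[onz(W,*q,.004)[:2] for q in((137,106),(344,137),(134,225))];print(np.round(p,4),p[1]-p[0],p[2]-p[0],"centre",(p[1]+p[2])/2)
E
```

```text
[[0.3861 0.4637]
 [0.5808 0.4361]
 [0.3698 0.3463]] [ 0.19462866 -0.02760241] [-0.01635127 -0.11744234] centre [0.47527711 0.3911746 ]
```

>>> send_rows(
  rows=[
    [0,1,-20,0,0,0],
    [0,1,-25,0,0,0],
    [0,0,-15,0,0,0],
    [0,0,-6,0,0,0],
    [0,0,-3,0,0,0],
    [0,0,-2,0,0,0],
    [0,0,0,0,0,0],
    [0,0,0,0,0,0],
  ],
)

```text
time: 4.75
tool_pos: [0.5249, 0.3826, 0.1132]
ee_rot: [3.139, -0.001, 1.573]
wrist_force: [-0.2, -0.2, -2.3]
width: 0.0573
finger_force: 30.0
```

>>> send_rows(
  rows=[
    [0,0,-1,0,0,0],
    [0,0,0,0,0,0],
    [0,0,0,0,0,0],
  ],
)

```text
time: 5.0
tool_pos: [0.5247, 0.3827, 0.1116]
ee_rot: [3.14, -0.001, 1.574]
wrist_force: [0.3, -0.1, -1.4]
width: 0.0576
finger_force: 30.0
```

>>> send_rows(
  rows=[
    [0,0,-0.5,0,0,0],
    [0,0,0,0,0,0],
    [0,0,0,0,0,0],
    [0,0,0,0,0,0],
    [0,0,0,0,0,0],
    [0,0,0,0,0,0],
    [0,0,0,0,0,0],
  ],
  grip=94,
)

```text
time: 5.58
tool_pos: [0.5241, 0.3824, 0.11]
ee_rot: [3.142, 0.0, 1.574]
wrist_force: [0.1, 0.9, -0.5]
width: 0.0938
finger_force: 0.0
```

>>> send_rows(
  rows=[
    [0,0,10,0,0,0],
    [0,0,25,0,0,0],
    [0,0,25,0,0,0],
    [0,0,20,0,0,0],
    [-2,-25,0,0,0,0],
    [-4,-34,0,0,0,0],
    [-4,-34,0,0,0,0],
    [-4,-34,0,0,0,0],
  ],
)

```text
time: 6.25
tool_pos: [0.5099, 0.2544, 0.1911]
ee_rot: [3.14, -0.0, 1.575]
wrist_force: [0.8, -0.6, -0.4]
width: 0.0942
finger_force: 0.0
```

>>> send_rows(
  rows=[
    [-4,-34,0,0,0,0],
    [-4,-34,0,0,0,0],
    [-4,-34,0,0,0,0],
    [-4,-34,0,0,0,0],
    [-4,-34,0,0,0,0],
    [-4,-34,0,0,0,0],
    [-4,-34,0,0,0,0],
    [-3,-14,0,0,0,0],
  ],
)

```text
time: 6.92
tool_pos: [0.4788, -0.0001, 0.1912]
ee_rot: [3.14, 0.002, 1.57]
wrist_force: [0.7, -0.3, 0.5]
width: 0.0939
finger_force: 0.0
```

>>> send_rows(
  rows=[
    [0,0,-20,0,0,0],
    [0,0,-30,0,0,0],
    [0,0,-30,0,0,0],
    [0,0,-20,0,0,0],
    [0,0,-12,0,0,0],
    [0,0,0,0,0,0],
    [0,0,0,0,0,0],
  ],
)

```text
time: 7.5
tool_pos: [0.479, 0.0034, 0.0783]
ee_rot: [-3.141, -0.0, 1.574]
wrist_force: [-0.5, -0.5, 0.0]
width: 0.0937
finger_force: 0.0
```

>>> send_rows(
  rows=[
    [0,0,0,0,0,0],
    [0,0,0,0,0,0],
    [0,0,0,0,0,0],
    [0,0,0,0,0,0],
    [0,0,0,0,0,0],
    [0,0,0,0,0,0],
    [0,0,0,0,0,0],
    [0,0,0,0,0,0],
  ],
  grip=50,
)

```text
time: 8.17
tool_pos: [0.4797, 0.0034, 0.0785]
ee_rot: [3.14, 0.0, 1.574]
wrist_force: [1.1, 0.2, 1.7]
width: 0.058
finger_force: 30.0
```

>>> send_rows(
  rows=[
    [0,0,15,0,0,0],
    [0,0,25,0,0,0],
    [0,0,25,0,0,0],
    [0,12,5,0,0,0],
    [-4,26,0,0,0,0],
    [-5,34,0,0,0,0],
    [-5,34,0,0,0,0],
    [-5,34,0,0,0,0],
  ],
)

```text
time: 8.83
tool_pos: [0.4588, 0.1443, 0.1468]
ee_rot: [-3.139, 0.001, 1.573]
wrist_force: [0.7, -0.4, -3.3]
width: 0.0579
finger_force: 30.0
```

>>> send_rows(
  rows=[
    [-5,35,0,0,0,0],
    [-5,35,0,0,0,0],
    [-5,35,0,0,0,0],
    [-5,35,0,0,0,0],
    [-5,35,0,0,0,0],
    [-5,35,0,0,0,0],
    [-4,28,0,0,0,0],
    [-1,15,0,0,0,0],
  ],
)

```text
time: 9.5
tool_pos: [0.4231, 0.399, 0.1463]
ee_rot: [-3.138, 0.001, 1.577]
wrist_force: [0.4, -0.4, -2.9]
width: 0.0576
finger_force: 30.0
```

>>> send_rows(
  rows=[
    [0,0,-15,0,0,0],
    [0,0,-25,0,0,0],
    [0,0,-15,0,0,0],
    [0,0,-8,0,0,0],
    [0,0,-5,0,0,0],
    [0,0,-3,0,0,0],
    [0,0,0,0,0,0],
    [0,0,0,0,0,0],
  ],
)

```text
time: 10.17
tool_pos: [0.4259, 0.3967, 0.0781]
ee_rot: [3.14, -0.001, 1.573]
wrist_force: [-0.0, 0.7, -3.2]
width: 0.0576
finger_force: 30.0
```

>>> send_rows(
  rows=[
    [0,0,-1,0,0,0],
    [0,0,-0.7,0,0,0],
    [0,0,0,0,0,0],
  ],
)

```text
time: 10.42
tool_pos: [0.4258, 0.3968, 0.0766]
ee_rot: [3.139, -0.001, 1.574]
wrist_force: [0.4, 0.4, -0.6]
width: 0.0571
finger_force: 30.0
```

>>> send_rows(
  rows=[
    [0,0,-0.5,0,0,0],
    [0,0,0,0,0,0],
    [0,0,0,0,0,0],
  ],
)

```text
time: 10.67
tool_pos: [0.4258, 0.3969, 0.0765]
ee_rot: [3.139, -0.001, 1.574]
wrist_force: [1.1, -1.1, 5.7]
width: 0.0574
finger_force: 30.0
```

>>> send_rows(
  rows=[
    [0,0,0,0,0,0],
    [0,0,0,0,0,0],
    [0,0,0,0,0,0],
    [0,0,0,0,0,0],
    [0,0,0,0,0,0],
    [0,0,0,0,0,0],
  ],
  grip=94,
)

```text
time: 11.17
tool_pos: [0.425, 0.3963, 0.0744]
ee_rot: [-3.141, 0.0, 1.574]
wrist_force: [0.9, -0.6, 0.9]
width: 0.0928
finger_force: 0.0
```

>>> send_rows(
  rows=[
    [0,0,10,0,0,0],
    [0,0,25,0,0,0],
    [0,0,30,0,0,0],
    [0,0,30,0,0,0],
    [11,-30,0,0,0,0],
    [11,-35,0,0,0,0],
    [11,-35,0,0,0,0],
    [11,-35,0,0,0,0],
  ],
)

```text
time: 11.83
tool_pos: [0.4695, 0.2603, 0.1711]
ee_rot: [3.14, -0.001, 1.575]
wrist_force: [0.5, -0.0, -0.3]
width: 0.0939
finger_force: 0.0
```

>>> send_rows(
  rows=[
    [11,-35,0,0,0,0],
    [11,-35,0,0,0,0],
    [11,-35,0,0,0,0],
    [11,-35,0,0,0,0],
    [11,-35,0,0,0,0],
    [10,-37,0,0,0,0],
    [0,0,0,0,0,0],
    [0,0,0,0,0,0],
  ],
  grip=50,
)

```text
time: 12.5
tool_pos: [0.5346, 0.0477, 0.1705]
ee_rot: [3.141, -0.0, 1.57]
wrist_force: [0.2, -0.7, 0.6]
width: 0.0507
finger_force: 0.0
```

```bash
python3 - <<'E'
from h import *
wsnap("w3");t=optics.snapshot("top")[:,:,::-1];s=optics.snapshot("scene")[:,:,::-1]
cv2.imwrite("pics/t3.png",t);cv2.imwrite("pics/s3.png",s)
b=cv2.imread("pics/w3.png")
o=np.zeros((600,800,3),np.uint8)
o[:420,:560]=b; o[420:,:240]=cv2.resize(t[130:280,130:310],(240,180)); o[420:,280:560]=s[150:330,140:420]
cv2.imwrite("pics/c3.png",o)
E
```

```text
12.5 [0.5346 0.0477 0.1705] [ 3.1409e+00 -4.0000e-04  1.5698e+00] [-0.017  0.077  1.501  0.     1.563 -0.016] 0.05068110347221412
```

View pics/c3.png

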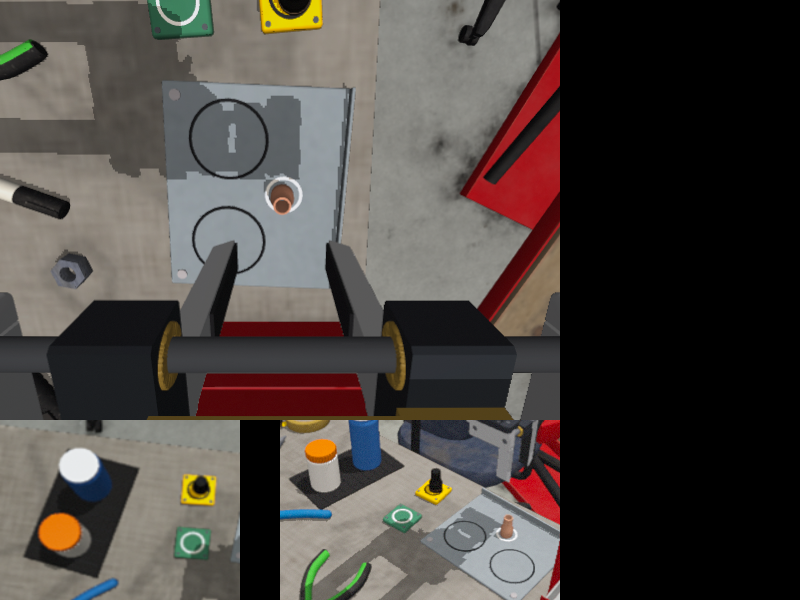

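The tin (365,440) and jar (322,465) stand upright on the mat. Wrist picture: pink rim (282,206), white ring (283,195), tin ring (228.5,139.5), jar ring (228,239.5); in the scene picture the pink rim is at (368,245).

```bash
python3 - <<'E'
from h import *
T=optics.camera_model("top");S=optics.camera_model("scene");W=pickle.load(open("pics/w3.pkl","rb"))
t=lambda x,y:(T,250+(x+.5)/4-.5,150+(y+.5)/4-.5)
print("pink tri",tri(t(459,196),(W,282,206),(S,368,245)),tri(t(459,196),(S,368,245)))
print("W:pink",onz(W,282,206,.046),"white",onz(W,283,195,.006),"ringT",onz(W,228.5,139.5,.006),"ringJ",onz(W,228,239.5,.006))
print("S:white",onz(S,368,263,.006))
for z in(.145,.2): print("tool axis px",proj(W,np.array([.535,.0485,z])))
# scene ring centres, circle fit by projecting 74mm ring
E
```

```text
pink tri (array([0.53453784, 0.05048341, 0.05040422]), [0.4, 1.6, 1.6]) (array([0.53554324, 0.05009682, 0.04980986]), [0.8, 0.8])
W:pink [0.53335286 0.05027218 0.046     ] white [0.53441751 0.04999489 0.006     ] ringT [0.48414042 0.10260066 0.006     ] ringJ [0.47948269 0.00415689 0.006     ]
S:white [0.54013131 0.04706998 0.006     ]
tool axis px [285.32170398 256.08546481]
tool axis px [286.90179398 310.8299963 ]
```

>>> send_rows(
  rows=[
    [0,0.5,-25,0,0,0],
    [0,0,-35,0,0,0],
    [0,0,-30,0,0,0],
    [0,0,-20,0,0,0],
    [0,0,-14,0,0,0],
    [0,0,-8,0,0,0],
    [0,0,0,0,0,0],
    [0,0,0,0,0,0],
  ],
)

```text
time: 13.32
tool_pos: [0.5342, 0.0509, 0.0383]
ee_rot: [3.141, -0.0, 1.575]
wrist_force: [0.1, 0.1, -0.2]
width: 0.0501
finger_force: 0.0
```

>>> send_rows(
  rows=[
    [0,0,-1.5,0,0,0],
    [0,0,0,0,0,0],
    [0,0,0,0,0,0],
    [0,0,0,0,0,0],
    [0,0,0,0,0,0],
    [0,0,0,0,0,0],
    [0,0,0,0,0,0],
    [0,0,0,0,0,0],
  ],
  grip=10,
)

```text
time: 13.98
tool_pos: [0.5346, 0.0498, 0.0369]
ee_rot: [3.14, 0.0, 1.574]
wrist_force: [-1.0, 0.8, 3.3]
width: 0.0199
finger_force: 30.0
```

```bash
python3 - <<'E'
from h import *
wsnap("w4");s=optics.snapshot("scene")[:,:,::-1];cv2.imwrite("pics/c4.png",cv2.resize(s[150:330,280:460],(600,600),interpolation=2))
E
```

```text
13.9833 [0.5346 0.0498 0.0369] [3.1404 0.     1.5737] [-0.013  0.178  1.666 -0.     1.296 -0.016] 0.01993598817637354
```

View pics/c4.png

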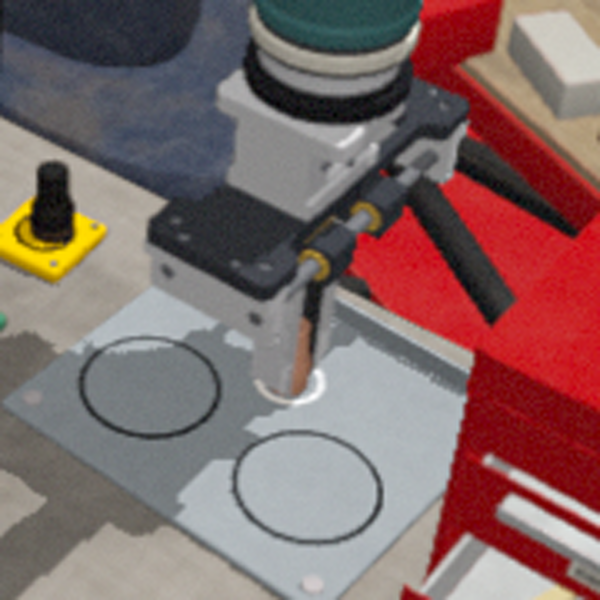

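The gripper holds the pink cup (crop 300,355) between its fingers above the white ring, all else unchanged.

>>> send_rows(
  rows=[
    [0,0,15,0,0,0],
    [0,0,25,0,0,0],
    [-10,20,10,0,0,0],
    [-16,31,0,0,0,0],
    [-18,34,0,0,0,0],
    [-18,34,0,0,0,0],
    [-15,30,0,0,0,0],
    [-8.7,15,0,0,0,0],
  ],
)

```text
time: 14.75
tool_pos: [0.4461, 0.2165, 0.0857]
ee_rot: [-3.14, -0.001, 1.576]
wrist_force: [-0.2, -0.4, -0.2]
width: 0.0202
finger_force: 30.0
```

>>> send_rows(
  rows=[
    [0,0,-15,0,0,0],
    [0,0,-15,0,0,0],
    [0,0,-8,0,0,0],
    [0,0,-4,0,0,0],
    [0,0,0,0,0,0],
    [0,0,0,0,0,0],
  ],
)

```text
time: 15.25
tool_pos: [0.4486, 0.2136, 0.0443]
ee_rot: [-3.141, 0.0, 1.573]
wrist_force: [-0.6, -0.2, -0.1]
width: 0.0204
finger_force: 30.0
```

```bash
python3 - <<'E'
from h import *
wsnap("w5");s=optics.snapshot("scene")[:,:,::-1];cv2.imwrite("pics/c5.png",cv2.resize(s[170:290,220:340],(600,600),interpolation=2))
E
```

```text
15.25 [0.4486 0.2136 0.0443] [-3.1414e+00  1.0000e-04  1.5731e+00] [ 0.33   0.086  1.754 -0.     1.302  0.328] 0.02042778229051537
```

View pics/c5.png

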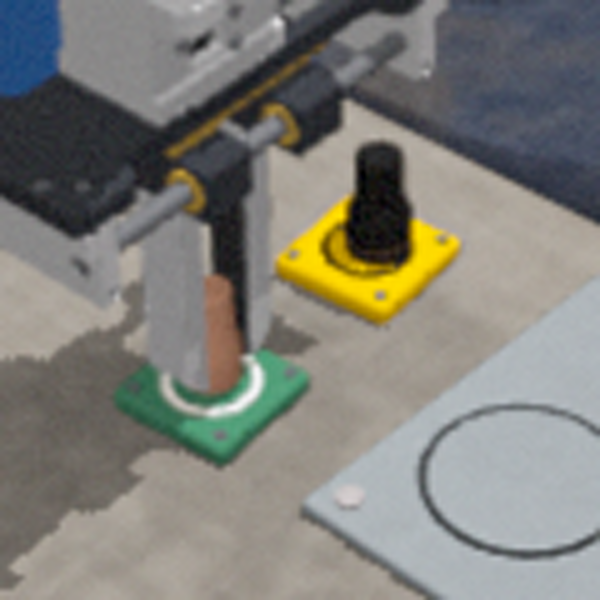

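The pink cup hovers just over the green ring (crop ring centre ≈ (212,388)), well centred; lower to contact.

>>> send_rows(
  rows=[
    [0,0.3,-2,0,0,0],
    [0,0,-1,0,0,0],
    [0,0,-0.7,0,0,0],
    [0,0,0,0,0,0],
    [0,0,0,0,0,0],
  ],
)

```text
time: 15.77
tool_pos: [0.4487, 0.2142, 0.041]
ee_rot: [3.141, -0.0, 1.574]
wrist_force: [-0.0, -0.5, 1.4]
width: 0.0201
finger_force: 30.0
```

>>> send_rows(
  rows=[
    [0,0,-0.5,0,0,0],
    [0,0,0,0,0,0],
    [0,0,0,0,0,0],
  ],
)

```text
time: 16.02
tool_pos: [0.4487, 0.2142, 0.0409]
ee_rot: [3.141, 0.0, 1.574]
wrist_force: [-1.9, -1.2, 5.9]
width: 0.0198
finger_force: 30.1
```

>>> send_rows(
  rows=[
    [0,0,0.5,0,0,0],
    [0,0,0,0,0,0],
    [0,0,0,0,0,0],
    [0,0,0,0,0,0],
    [0,0,0,0,0,0],
    [0,0,0,0,0,0],
  ],
  grip=50,
)

```text
time: 16.52
tool_pos: [0.4483, 0.2142, 0.0403]
ee_rot: [-3.141, 0.0, 1.574]
wrist_force: [0.6, -0.9, 1.4]
width: 0.0498
finger_force: 0.0
```

>>> send_rows(
  rows=[
    [0,0,12,0,0,0],
    [0,0,30,0,0,0],
    [0,0,40,0,0,0],
    [0,0,30,0,0,0],
    [30,-8,0,0,0,0],
    [35,-8,0,0,0,0],
    [29,-8,0,0,0,0],
    [0,0,0,0,0,0],
  ],
)

```text
time: 17.18
tool_pos: [0.5465, 0.1884, 0.1519]
ee_rot: [3.139, 0.001, 1.571]
wrist_force: [0.2, 0.1, 0.2]
width: 0.0498
finger_force: 0.0
```

>>> send_rows(
  rows=[
    [0,0,0,0,0,0],
    [0,0,0,0,0,0],
  ],
)

```text
time: 17.35
tool_pos: [0.5417, 0.1902, 0.152]
ee_rot: [-3.14, 0.0, 1.574]
wrist_force: [0.8, 0.6, -0.3]
width: 0.05
finger_force: 0.0
```

```bash
python3 - <<'E'
from h import *
wsnap("w6")
E
```

```text
17.35 [0.5417 0.1902 0.152 ] [-3.1398  0.      1.5737] [0.239 0.17  1.435 0.    1.539 0.236] 0.05004361117207655
```

View pics/w6.png

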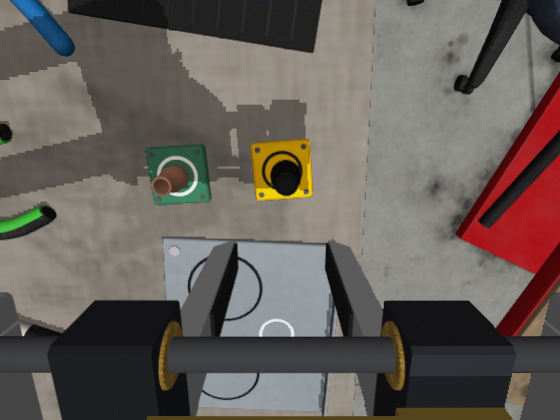

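Pink cup stands on the green stand (rim (161,186)) with parallax lean only; burnt cup rim at (286,181) on the yellow stand.

```bash
python3 - <<'E'
from h import *
T=optics.camera_model("top");S=optics.camera_model("scene");W=pickle.load(open("pics/w6.pkl","rb"))
t=lambda x,y:(T,250+(x+.5)/4-.5,150+(y+.5)/4-.5)
s=lambda x,y:(S,240+(x+.5)/4-.5,180+(y+.5)/4-.5)
for z in(.05,.01):print("pink expected px",proj(W,np.array([.4487,.2142,z])).round(1))
print("burnt",tri(t(123,124),s(225,84),(W,286,181)),onz(W,286,181,.054),"ystand",onz(W,282,170,.01),"green ring",onz(W,177.5,177,.01),"pinktop",onz(W,161,186,.05))
print("white",onz(W,277,334,.006),"axis px",proj(W,np.array([.542,.1905,.127])))
E
```

```text
pink expected px [163.3 186.6]
pink expected px [178.5 176.8]
burnt (array([0.54490982, 0.21752837, 0.05262397]), [0.2, 2.6, 2.7]) [0.54302266 0.21986596 0.054     ] ystand [0.54001143 0.22066264 0.01      ] green ring [0.44779309 0.21402048 0.01      ] pinktop [0.4469845  0.21469783 0.05      ]
white [0.53570816 0.05014021 0.006     ] axis px [285.2496308  257.37961929]
```

>>> send_rows(
  rows=[
    [0.5,15,0,0,0,0],
    [0,13.5,-10,0,0,0],
    [0,0,-30,0,0,0],
    [0,0,-30,0,0,0],
    [0,0,-20,0,0,0],
    [0,0,-14,0,0,0],
    [0,0,-6,0,0,0],
    [0,0,0,0,0,0],
  ],
)

```text
time: 18.07
tool_pos: [0.5406, 0.219, 0.0402]
ee_rot: [-3.137, 0.001, 1.575]
wrist_force: [-0.0, -0.8, -0.5]
width: 0.0498
finger_force: 0.0
```

>>> send_rows(
  rows=[
    [0,0,-1,0,0,0],
    [0,0,0,0,0,0],
    [0,0,0,0,0,0],
    [0,0,0,0,0,0],
    [0,0,0,0,0,0],
    [0,0,0,0,0,0],
    [0,0,0,0,0,0],
  ],
  grip=12,
)

```text
time: 18.65
tool_pos: [0.5438, 0.219, 0.043]
ee_rot: [3.139, -0.001, 1.574]
wrist_force: [-0.1, 0.9, 5.4]
width: 0.0247
finger_force: 30.0
```

```bash
python3 - <<'E'
from h import *
wsnap("w7");s=optics.snapshot("scene")[:,:,::-1];cv2.imwrite("pics/c7.png",cv2.resize(s[150:250,240:340],(600,600),interpolation=2))
E
```

```text
18.65 [0.5438 0.219  0.043 ] [ 3.1391e+00 -9.0000e-04  1.5737e+00] [0.286 0.273 1.537 0.    1.329 0.283] 0.024693389734031457
```

View pics/c7.png

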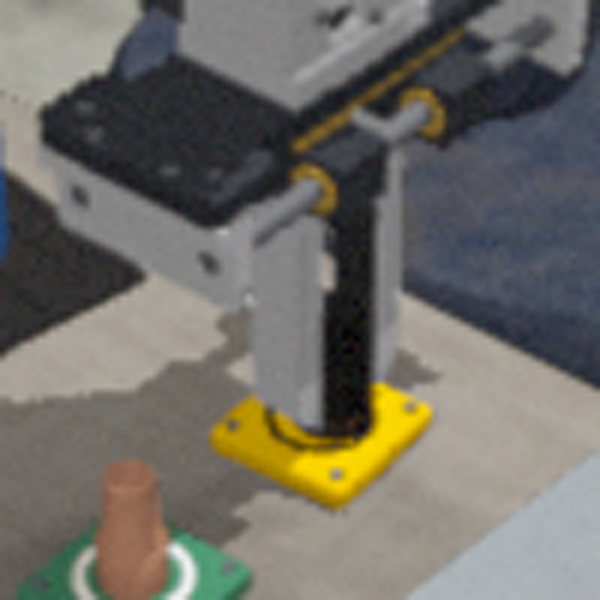

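The burnt cup (crop 345,400) is between the fingers, its foot on the yellow stand; the pink cup stands centred on green.

>>> send_rows(
  rows=[
    [0,0,10,0,0,0],
    [0,0,20,0,0,0],
    [0,-20,15,0,0,0],
    [-1.5,-32,0,0,0,0],
    [-2,-35,0,0,0,0],
    [-2,-35,0,0,0,0],
    [-2,-30,0,0,0,0],
    [0,-16.7,0,0,0,0],
  ],
)

```text
time: 19.42
tool_pos: [0.5344, 0.047, 0.0864]
ee_rot: [-3.14, 0.001, 1.572]
wrist_force: [0.3, -0.2, 0.3]
width: 0.0245
finger_force: 30.0
```

>>> send_rows(
  rows=[
    [0,0,-12,0,0,0],
    [0,0,-15,0,0,0],
    [0,0,-10,0,0,0],
    [0,0,-5,0,0,0],
    [0,0,-3,0,0,0],
    [0,0,0,0,0,0],
    [0,0,0,0,0,0],
  ],
)

```text
time: 20.0
tool_pos: [0.5356, 0.0505, 0.0418]
ee_rot: [3.141, -0.0, 1.575]
wrist_force: [0.6, -0.5, -0.0]
width: 0.0249
finger_force: 30.0
```

```bash
python3 - <<'E'
from h import *
wsnap("w8");s=optics.snapshot("scene")[:,:,::-1];cv2.imwrite("pics/c8.png",cv2.resize(s[210:310,315:415],(600,600),interpolation=2))
E
```

```text
20.0 [0.5356 0.0505 0.0418] [ 3.1413e+00 -1.0000e-04  1.5746e+00] [-0.011  0.176  1.658  0.     1.307 -0.015] 0.024865728441925784
```

View pics/c8.png

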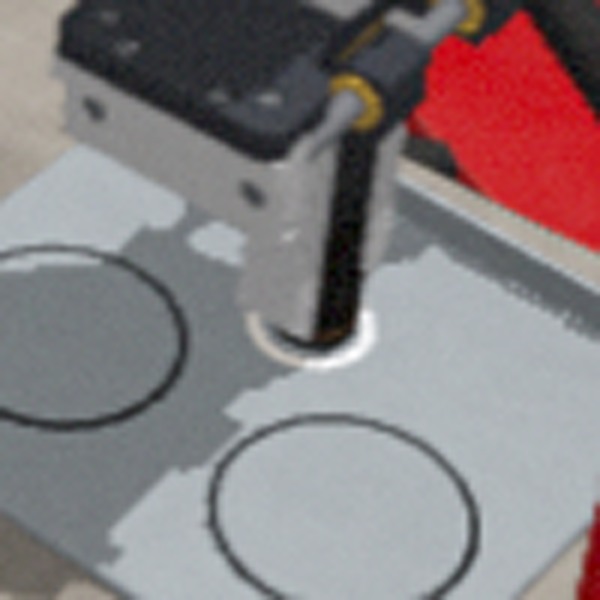

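The burnt cup's foot (≈(310,325)) is centred over the white ring (centre (311,326)); lowering to contact.

>>> send_rows(
  rows=[
    [0,0,-2,0,0,0],
    [0,0,-1,0,0,0],
    [0,0,-0.7,0,0,0],
    [0,0,0,0,0,0],
    [0,0,0,0,0,0],
  ],
)

```text
time: 20.52
tool_pos: [0.5358, 0.0501, 0.0389]
ee_rot: [3.14, -0.0, 1.574]
wrist_force: [-2.0, 0.8, 5.6]
width: 0.0248
finger_force: 30.0
```

>>> send_rows(
  rows=[
    [0,0,-0.5,0,0,0],
    [0,0,0,0,0,0],
    [0,0,0,0,0,0],
  ],
)

```text
time: 20.77
tool_pos: [0.5358, 0.0501, 0.0389]
ee_rot: [3.14, -0.0, 1.574]
wrist_force: [-2.4, 0.6, 8.0]
width: 0.0247
finger_force: 30.0
```

>>> send_rows(
  rows=[
    [0,0,1,0,0,0],
    [0,0,0,0,0,0],
    [0,0,0,0,0,0],
    [0,0,0,0,0,0],
    [0,0,0,0,0,0],
    [0,0,0,0,0,0],
  ],
  grip=50,
)

```text
time: 21.27
tool_pos: [0.5352, 0.05, 0.038]
ee_rot: [-3.141, 0.0, 1.574]
wrist_force: [-0.2, 0.1, -0.0]
width: 0.0496
finger_force: 0.0
```

>>> send_rows(
  rows=[
    [0,0,12,0,0,0],
    [0,0,30,0,0,0],
    [0,0,38,0,0,0],
    [0,0,38,0,0,0],
    [-1,20,30,0,0,0],
    [-1,32,0,0,0,0],
    [-1,35,0,0,0,0],
    [-1,35,0,0,0,0],
  ],
)

```text
time: 21.93
tool_pos: [0.5319, 0.173, 0.1889]
ee_rot: [3.138, -0.001, 1.572]
wrist_force: [-0.7, 1.0, -0.7]
width: 0.05
finger_force: 0.0
```

>>> send_rows(
  rows=[
    [-1,35,0,0,0,0],
    [-1,35,0,0,0,0],
    [-1,35,0,0,0,0],
    [-1,35,0,0,0,0],
    [-1,35,0,0,0,0],
    [-1,25,0,0,0,0],
    [-1,10,0,0,0,0],
    [0,0,0,0,0,0],
  ],
  grip=94,
)

```text
time: 22.6
tool_pos: [0.5238, 0.3839, 0.1866]
ee_rot: [3.142, -0.0, 1.577]
wrist_force: [0.3, -0.5, -0.7]
width: 0.094
finger_force: 0.0
```

>>> send_rows(
  rows=[
    [0,0,0,0,0,0],
    [0,0,0,0,0,0],
  ],
)

```text
time: 22.77
tool_pos: [0.5248, 0.3804, 0.1867]
ee_rot: [3.141, 0.001, 1.572]
wrist_force: [-1.0, 0.3, 0.9]
width: 0.0937
finger_force: 0.0
```

>>> send_rows(
  rows=[
    [0,2,-20,0,0,0],
    [0,0,-30,0,0,0],
    [0,0,-16,0,0,0],
    [0,0,-10,0,0,0],
    [0,0,0,0,0,0],
    [0,0,0,0,0,0],
  ],
)

```text
time: 23.27
tool_pos: [0.5248, 0.3829, 0.1108]
ee_rot: [3.141, 0.0, 1.572]
wrist_force: [0.3, 0.1, 0.4]
width: 0.094
finger_force: 0.0
```

>>> send_rows(
  rows=[
    [0,0,0,0,0,0],
    [0,0,0,0,0,0],
    [0,0,0,0,0,0],
    [0,0,0,0,0,0],
    [0,0,0,0,0,0],
    [0,0,0,0,0,0],
    [0,0,0,0,0,0],
    [0,0,0,0,0,0],
  ],
  grip=50,
)

```text
time: 23.93
tool_pos: [0.5246, 0.3842, 0.1108]
ee_rot: [3.141, -0.0, 1.574]
wrist_force: [0.8, -0.2, 0.9]
width: 0.0576
finger_force: 30.0
```

>>> send_rows(
  rows=[
    [0,0,15,0,0,0],
    [0,0,25,0,0,0],
    [0,0,25,0,0,0],
    [-2,-12,10,0,0,0],
    [-4,-26,0,0,0,0],
    [-4,-32,0,0,0,0],
    [-4,-34,0,0,0,0],
    [-4,-34,0,0,0,0],
  ],
)

```text
time: 24.6
tool_pos: [0.505, 0.2438, 0.1838]
ee_rot: [-3.139, 0.002, 1.575]
wrist_force: [-0.4, -1.0, -2.3]
width: 0.0575
finger_force: 30.0
```

>>> send_rows(
  rows=[
    [-4.5,-34,0,0,0,0],
    [-4.5,-34,0,0,0,0],
    [-4.5,-32,0,0,0,0],
    [-4,-26,0,0,0,0],
    [-2,-15.7,0,0,0,0],
    [0,0,0,0,0,0],
    [0,0,0,0,0,0],
  ],
)

```text
time: 25.18
tool_pos: [0.4861, 0.1034, 0.1845]
ee_rot: [-3.14, -0.0, 1.572]
wrist_force: [0.5, 0.2, -3.4]
width: 0.0574
finger_force: 30.0
```

>>> send_rows(
  rows=[
    [0,0,-20,0,0,0],
    [0,0,-25,0,0,0],
    [0,0,-15,0,0,0],
    [0,0,-6,0,0,0],
    [0,0,-3,0,0,0],
    [0,0,0,0,0,0],
    [0,0,0,0,0,0],
  ],
)

```text
time: 25.77
tool_pos: [0.4876, 0.1048, 0.1174]
ee_rot: [3.14, -0.0, 1.575]
wrist_force: [0.7, 0.4, -2.9]
width: 0.0576
finger_force: 30.0
```

```bash
python3 - <<'E'
from h import *
m=wsnap("w9");s=optics.snapshot("scene")[:,:,::-1];cv2.imwrite("pics/c9.png",cv2.resize(s[180:330,270:420],(600,600),interpolation=2))
E
```

```text
25.7667 [0.4876 0.1048 0.1174] [ 3.1398e+00 -3.0000e-04  1.5745e+00] [0.098 0.023 1.665 0.    1.452 0.094] 0.057573826235957554
```

View pics/c9.png

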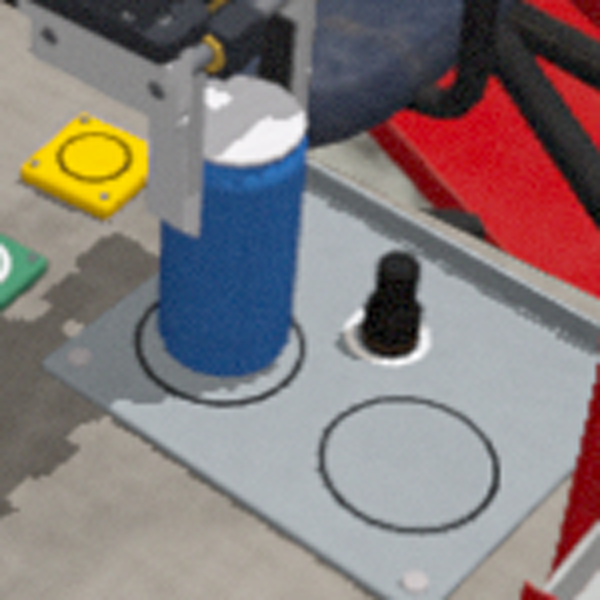

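The tin hovers in its ring ~2 mm to the image right of centre (gaps 24 left, 13 right); the burnt cup stands inside the white ring at (390,335). Nudging and lowering.

>>> send_rows(
  rows=[
    [-1.2,1.2,0,0,0,0],
    [0,0,-3,0,0,0],
    [0,0,-1,0,0,0],
    [0,0,0,0,0,0],
    [0,0,0,0,0,0],
  ],
)

```text
time: 26.28
tool_pos: [0.4859, 0.1056, 0.1128]
ee_rot: [3.141, -0.0, 1.574]
wrist_force: [-0.6, 1.1, -1.6]
width: 0.0577
finger_force: 30.0
```

>>> send_rows(
  rows=[
    [0,0,-0.6,0,0,0],
    [0,0,0,0,0,0],
    [0,0,0,0,0,0],
  ],
)

```text
time: 26.53
tool_pos: [0.4859, 0.1055, 0.1127]
ee_rot: [3.141, -0.0, 1.574]
wrist_force: [-2.1, 0.8, 3.4]
width: 0.0575
finger_force: 30.0
```

>>> send_rows(
  rows=[
    [0,0,0,0,0,0],
    [0,0,0,0,0,0],
    [0,0,0,0,0,0],
    [0,0,0,0,0,0],
    [0,0,0,0,0,0],
    [0,0,0,0,0,0],
  ],
  grip=94,
)

```text
time: 27.03
tool_pos: [0.4857, 0.1054, 0.1116]
ee_rot: [-3.141, 0.0, 1.574]
wrist_force: [-0.4, 0.3, 0.5]
width: 0.0927
finger_force: 0.0
```

>>> send_rows(
  rows=[
    [0,0,10,0,0,0],
    [0,0,25,0,0,0],
    [0,0,25,0,0,0],
    [0,0,20,0,0,0],
    [-6,25,0,0,0,0],
    [-7,34,0,0,0,0],
    [-7,34,0,0,0,0],
    [-7,34,0,0,0,0],
  ],
)

```text
time: 27.7
tool_pos: [0.4587, 0.2337, 0.1931]
ee_rot: [3.14, -0.001, 1.573]
wrist_force: [0.5, 0.8, 0.4]
width: 0.094
finger_force: 0.0
```

>>> send_rows(
  rows=[
    [-7,34,0,0,0,0],
    [-7,34,0,0,0,0],
    [-7,34,0,0,0,0],
    [-7,34,0,0,0,0],
    [-5,28,0,0,0,0],
    [0,0,0,0,0,0],
    [0,0,0,0,0,0],
  ],
)

```text
time: 28.28
tool_pos: [0.4253, 0.3976, 0.1921]
ee_rot: [3.141, 0.0, 1.577]
wrist_force: [0.6, -0.1, -0.6]
width: 0.0942
finger_force: 0.0
```

```bash
python3 - <<'E'
from h import *
o=sensors.get_obs();print(o["tool_pos"])
t=optics.snapshot("top")[:,:,::-1];cv2.imwrite("pics/t10.png",t);cv2.imwrite("pics/c10.png",cv2.resize(t[150:280,250:420],None,fx=4.6,fy=4.6,interpolation=2))
E
```

```text
[0.42525958 0.39761619 0.19209125]
```

View pics/c10.png

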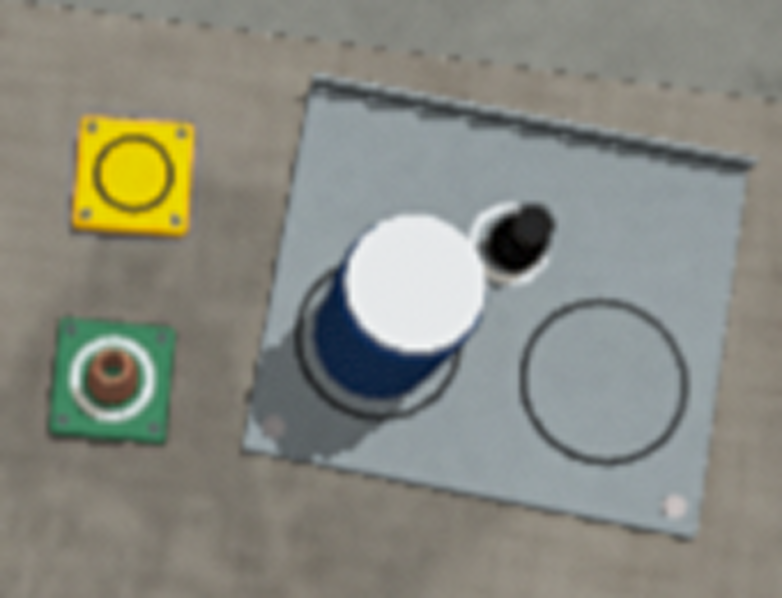

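Top view: pink cup centred in the green ring (112,378), yellow stand empty, burnt cup in the white ring (510,243), tin in its ring (ring centre (378,336), lid (415,283)); jar ring centre (605,382).

```bash
python3 - <<'E'
from h import *
T=optics.camera_model("top")
def f(x,y,z): return onz(T,250+(x+.5)/4.6-.5,150+(y+.5)/4.6-.5,z)[:2].round(4)
print("tin",f(415,283,.126),"ring",f(378,336,.006),"jarring",f(605,382,.006),"white",f(512,243,.006),"burnt",f(535,224,.05),"gring",f(112,378,.01),"pink",f(115,362,.05))
E
```

```text
tin [0.4858 0.1036] ring [0.4868 0.1029] jarring [0.4817 0.002 ] white [0.5375 0.0494] burnt [0.536  0.0478] gring [0.4498 0.2153] pink [0.4505 0.214 ]
```

>>> send_rows(
  rows=[
    [0,0,-25,0,0,0],
    [0,0,-30,0,0,0],
    [0,0,-30,0,0,0],
    [0,0,-18,0,0,0],
    [0,0,-12,0,0,0],
    [0,0,0,0,0,0],
    [0,0,0,0,0,0],
  ],
)

```text
time: 28.92
tool_pos: [0.4263, 0.3957, 0.0772]
ee_rot: [3.141, 0.0, 1.572]
wrist_force: [0.6, 0.6, 0.7]
width: 0.094
finger_force: 0.0
```

>>> send_rows(
  rows=[
    [0,0,0,0,0,0],
    [0,0,0,0,0,0],
    [0,0,0,0,0,0],
    [0,0,0,0,0,0],
    [0,0,0,0,0,0],
    [0,0,0,0,0,0],
    [0,0,0,0,0,0],
    [0,0,0,0,0,0],
  ],
  grip=50,
)

```text
time: 29.58
tool_pos: [0.426, 0.3967, 0.0772]
ee_rot: [3.141, -0.0, 1.574]
wrist_force: [0.3, 0.1, 1.5]
width: 0.0575
finger_force: 30.0
```

>>> send_rows(
  rows=[
    [0,0,15,0,0,0],
    [0,0,30,0,0,0],
    [0,0,35,0,0,0],
    [0,0,35,0,0,0],
    [0,0,25,0,0,0],
    [1,-12,10,0,0,0],
    [4,-26,0,0,0,0],
    [5,-34,0,0,0,0],
  ],
)

```text
time: 30.25
tool_pos: [0.4351, 0.3244, 0.2258]
ee_rot: [-3.141, 0.0, 1.577]
wrist_force: [1.0, -0.2, -3.0]
width: 0.0576
finger_force: 30.0
```

>>> send_rows(
  rows=[
    [5,-35,0,0,0,0],
    [5,-35,0,0,0,0],
    [5,-35,0,0,0,0],
    [5,-35,0,0,0,0],
    [5,-35,0,0,0,0],
    [5,-35,0,0,0,0],
    [5,-35,0,0,0,0],
    [5,-35,0,0,0,0],
  ],
)

```text
time: 30.92
tool_pos: [0.4741, 0.0422, 0.2245]
ee_rot: [-3.138, 0.0, 1.574]
wrist_force: [1.4, -0.6, -3.3]
width: 0.0578
finger_force: 30.0
```

>>> send_rows(
  rows=[
    [4,-28,0,0,0,0],
    [1.5,-14,0,0,0,0],
    [0,0,0,0,0,0],
    [0,0,-20,0,0,0],
    [0,0,-30,0,0,0],
    [0,0,-30,0,0,0],
    [0,0,0,0,0,0],
    [0,0,0,0,0,0],
  ],
)

```text
time: 31.58
tool_pos: [0.4787, 0.0032, 0.144]
ee_rot: [-3.134, -0.001, 1.574]
wrist_force: [0.6, -0.4, -1.5]
width: 0.0577
finger_force: 30.0
```

>>> send_rows(
  rows=[
    [0,0,-20,0,0,0],
    [0,0,-25,0,0,0],
    [0,0,-12,0,0,0],
    [0,0,-6,0,0,0],
    [0,0,-3,0,0,0],
    [0,0,0,0,0,0],
    [0,0,0,0,0,0],
  ],
)

```text
time: 32.17
tool_pos: [0.4824, 0.0025, 0.0826]
ee_rot: [3.138, 0.0, 1.574]
wrist_force: [0.3, -1.0, -3.4]
width: 0.0575
finger_force: 30.0
```

>>> send_rows(
  rows=[
    [-0.5,0,-1.5,0,0,0],
    [0,0,-0.7,0,0,0],
    [0,0,0,0,0,0],
    [0,0,0,0,0,0],
  ],
)

```text
time: 32.5
tool_pos: [0.4811, 0.0024, 0.0792]
ee_rot: [3.14, 0.0, 1.574]
wrist_force: [0.3, 0.6, -1.6]
width: 0.0574
finger_force: 30.0
```

>>> send_rows(
  rows=[
    [0,0,-0.7,0,0,0],
    [0,0,0,0,0,0],
    [0,0,0,0,0,0],
  ],
)

```text
time: 32.75
tool_pos: [0.4811, 0.0024, 0.0791]
ee_rot: [3.14, 0.0, 1.574]
wrist_force: [-2.1, 0.2, 5.2]
width: 0.0576
finger_force: 30.0
```

Seated. Release, rise straight up, and withdraw toward the robot.

>>> send_rows(
  rows=[
    [0,0,0,0,0,0],
    [0,0,0,0,0,0],
    [0,0,0,0,0,0],
    [0,0,0,0,0,0],
    [0,0,0,0,0,0],
    [0,0,0,0,0,0],
  ],
  grip=94,
)

```text
time: 33.25
tool_pos: [0.4807, 0.0025, 0.0777]
ee_rot: [-3.141, -0.0, 1.574]
wrist_force: [0.4, 0.2, 0.6]
width: 0.0926
finger_force: 0.0
```

>>> send_rows(
  rows=[
    [0,0,10,0,0,0],
    [0,0,25,0,0,0],
    [0,0,35,0,0,0],
    [0,0,35,0,0,0],
    [0,0,35,0,0,0],
    [0,30,20,0,0,0],
    [0,40,0,0,0,0],
    [0,40,0,0,0,0],
  ],
)

```text
time: 33.92
tool_pos: [0.4819, 0.1132, 0.2416]
ee_rot: [3.135, -0.001, 1.571]
wrist_force: [1.1, -0.1, -1.2]
width: 0.0941
finger_force: 0.0
```

>>> send_rows(
  rows=[
    [-10,40,0,0,0,0],
    [-10,40,0,0,0,0],
    [-10,40,0,0,0,0],
    [-10,40,0,0,0,0],
    [-10,40,0,0,0,0],
    [-10,40,0,0,0,0],
    [-10,40,0,0,0,0],
    [-10,40,0,0,0,0],
  ],
)

```text
time: 34.58
tool_pos: [0.3998, 0.4345, 0.2389]
ee_rot: [3.141, -0.001, 1.574]
wrist_force: [1.4, 0.6, 0.6]
width: 0.094
finger_force: 0.0
```

```bash
python3 - <<'E'
from h import *
print(sensors.get_obs()["tool_pos"])
T=optics.camera_model("top");S=optics.camera_model("scene")
t=optics.snapshot("top");s=optics.snapshot("scene")
def blob(im,x0,y0,x1,y1,lo,hi):
    h=cv2.cvtColor(im,cv2.COLOR_RGB2HSV)[y0:y1,x0:x1];m=cv2.inRange(h,lo,hi)
    n,l,st,c=cv2.connectedComponentsWithStats(m);i=1+st[1:,4].argmax();return c[i]+[x0,y0],st[i]
# orange lid now vs first picture, top view
for nm,im in(("before",cv2.imread("pics/top0.png")[:,:,::-1]),("now",t)):
    im=np.ascontiguousarray(im)
    c,st=blob(im,360,195,430,270,(5,180,120),(22,255,255));print(nm,"jar",c,st[2:],onz(T,*c,.091)[:2].round(4))
    c,st=blob(im,300,180,360,250,(0,0,190),(180,60,255));print(nm,"tin lid",c,st[2:],onz(T,*c,.126)[:2].round(4))
c,st=blob(t,265,215,285,245,(0,80,30),(15,255,255));print("pink",c,st)
c,st=blob(t,340,185,380,225,(0,0,0),(180,255,50));print("burnt",c,st,onz(T,*c,.028)[:2].round(4))
E
```

```text
[0.39978975 0.43447395 0.23892249]
before jar [390.75409836 226.93032787] [ 31  31 732] [0.4788 0.0041]
before tin lid [339.84750733 208.98533724] [ 35  29 682] [0.4896 0.104 ]
now jar [391.07513661 226.37295082] [ 31  30 732] [0.4799 0.0036]
now tin lid [340.47316384 210.53248588] [ 34  32 708] [0.487  0.1026]
pink [273.93150685 231.49315068] [ 4 11 10 11 73]
burnt [362.45925926 201.65185185] [ 16  10  14  14 135] [0.534  0.0501]
```

Every item checks out: the jar and tin are within about 2 mm of their starting spots, and both cups are upright in their rings. I'm handing in.

```bash
python3 -c "
from bench import ticket
print(ticket.close_job())"
```

```text
the job is handed in; nothing more can be done
None
```

The job is handed in at about 35 s: the pink cup is on the green stand, the burnt cup is in the white ring, and the tin and jar are back in their own rings, each within about 3 mm of its ring's centre by my camera measurements; the judge's verdict was not shown.

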